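# Lock the tea sachet rack onto its counter mount

## Robot

A 7-joint arm with a two-finger parallel gripper is mounted at the origin on the work surface. World frame = base frame: x ahead of the robot, y to its left, z up, the work surface at z = 0. Lengths are in m, angles in rad, forces in N, time in s.
With the tool pointing down it reaches from about 0.4 to 0.875 m from the base axis. Payload 6.5 kg.
Tool frame: the origin (TCP) lies midway between the tips of the shut fingers; the grasp point (between the pads) lies robot.tcp_to_grasp behind it (robot.tcp_to_grasp is the distance from the TCP to the grasp point, in m); x points along the fingers, y is the direction in which the jaws open and shut, and the axes are right-handed (so a half turn about x gives the same grasp; the last joint's range is limited). The gripper opens to 85 mm and grips with 20 to 120 N. Pads are 22 mm wide; open, the fingers measure 114 mm over their backs; the gripper's body (76 mm by 85 mm) begins 54 mm behind the grasp point. The pads swing forward as they close: fully open they stand 13 mm farther back than shut.
Start: joints at [-1.216, 0.536, -0.004, 1.538, 0.003, 1.067, -0.071], TCP at [0.266, 0.593, 0.231] pointing down, gripper open.
Joint ranges: [-2.7, 2.7], [-0.37, 2.16], [-1.27, 1.26], [0.24, 2.4], [-1.31, 4.45], [0.19, 1.91], [-2.76, 2.76]. Speed limits (rad/s): [2.39, 2.39, 3.14, 3.14, 3.14, 3.14, 3.14].

## Interface

Orientations are given as a unit quaternion [w, x, y, z].
In Python, from cell import robot gives the robot as it stands.
- The arm moves only by the tool step_arm, never from a script. Its argument "plan" is a list of rows, each a list of 5 numbers: the finger opening in mm, from 0 to 85.4, then the shift along the tool's x, y, z in mm, then the turn about the tool's x in rad. A call has 1 to 12 rows; each row shifts and turns the commanded pose from where the row before left it, along the tool's axes as they then stand; what a row does not reach is not made up. A row lasts 1/10 s, in which the tool goes at most 50 mm and 8.59 degrees, less where a joint would pass 70% of its speed; a pose out of reach is approached as far as the arm can. A call with a gripper value outside its range is refused whole. The fingers move at their own pace and stop on an object; "force" is the grip in N (left out, the last holds). Time passes only in rows, so rows that do not move let the fingers close. It gives the time, the measured TCP pose, the force and the opening at its end, in the units of the state.
- robot.read_state(): the state, without advancing time (a new reading comes with each control period).
- robot.snapshot(name): name is "scene" or "side" or "wrist"; returns the picture (400x640x3 uint8, red, green, blue); there is no depth.
- robot.camera_info(name): a dict with "fovy" (degrees; the focal length in pixels is half the picture's height over the tangent of half this angle, whatever the lens; pixels are square), "cx", "cy" (the principal point, pixels), "D" ([k1, k2, p1, p2, k3] as OpenCV has them; the pictures are not rectified), "R" (3x3) and "t" (3): a world point X has camera coordinates R X + t; the wrist camera has in their place "mount" (4x4, takes a point from camera to tool coordinates, whose origin is the TCP and whose axes are the tool frame's). Camera axes: x right, y down, z forward; pixel columns grow to the right and rows downward; lengths in m; the calibration is good to about 2 mm. A picture is of the moment at which its call begins: read the wrist's pose just before it. camera_info takes no time and is no camera call.
- robot.sign_off(): hands the job in, once; it reports no verdict.
Trained networks look in the newest picture that a camera, given by its name, has taken for a name from the list of things; names that differ only in an ending like _2 or _b are one class to them, and where a whole thing is asked for, a point or a joint stands for the part that bears it (a point fixed in the world has none). Each returns a list of dicts, best first, with "score" (0 to 1); they miss things now and then, are a little off and sometimes report something else, mostly with a low value. They report only what shows in the picture. A call takes as long as a camera call. They do not tell look-alikes from the thing itself.
- robot.masks_of(camera, target): "mask" (400x640 bool, what is visible of it) and "box" ([left, top, width, height] in pixels, round what is visible of it).
The state is a dict: "clock": time; "joints": joint angles; "joint_vel": joint speeds; "joint_efforts": joint torques, N m; "eef_pos": TCP position; "ee_rot": TCP orientation; "force": force on the tool from outside, world axes, zero at the start; "ft_torque": the same for the moment, N m; "opening": finger opening in m.
Only numpy, scipy, OpenCV 4.12 (cv2) and the standard library are available. Lean on these libraries where they do the work, as an engineer would, in place of code of your own. Each camera call takes 0.05 s, during which the arm holds its last target.

## Task

Pick up the tea sachet rack by its bamboo upright and fix it on the bamboo mounting board: let the keyholes of its steel foot plate down over the two brass screw heads, press it flat on the board and slide it towards the end of the board away from the red spring catch, until it is home and the catch snaps up behind the plate. Work gently by feel, without forcing it, keep the rack upright, leave the jar, bowl, tin and mug where they are, and let go of the rack.

Things in the scene. Friction and masses are not known exactly. Their poses are not given: they have to be found in the camera images.
- rack: Loose tea sachet rack, about 0.5 kg, on the counter. Steel foot plate 150 (x) x 140 (y) x 5 mm; origin at the centre of its underside, z up. Centred on it a bamboo upright to grip by, and at y = +-48 to +-68 mm, x within +-30 mm, two sachet pockets reaching 40 mm above the origin. Two keyholes on its centre line (see keyhole). It slides towards its own +x to lock; travel 17 mm.
- rack_grip (a point): Point in the rack's bamboo upright, 34 mm above the rack's origin. The upright is 16 mm thick along the rack's y, 36 mm wide along x, its top 55 mm above the rack's origin. Grip it across the 16 mm, fingers closing along the rack's y. Sliding it on the board takes about 5 to 15 N. Axes as the rack's.
- keyhole (a point): Centre of the round end of the rack's +x keyhole, on the plate's underside, at x = +42 mm, y = 0 of the rack. The other keyhole's round end is centred at x = -42 mm. Round ends 19 mm across; from each a 9 mm wide slot runs towards -x and ends 20 mm from the round end's centre. Axes as the rack's.
- mount: Bamboo mounting board fixed to the counter, 240 (x) x 160 (y) x 20 mm; origin at the centre of its underside, at counter height. The plate drops over the screw heads, with 3 mm of play all round, with the rack's origin at x = d, y = 0 of the board, x axes alike; fully home (slot ends against the screws) it is at x = d + 17 mm, z = 20 mm. For d see mount_top.
- mount_top (a point): Centre of the board's top face, axes as the board's. Two upright brass screws stand at y = 0, x = d - 42 and d + 42 mm, on a carriage clamped firmly with d anywhere from -10 to +10 mm: d is not measured, it must be seen or felt. Neck 6 mm diameter; head 13 mm diameter, from 7.5 to 11.5 mm above the board's top.
- catch (a joint): Red spring catch near the board's -x end, 44 mm wide, at x = d - 68 to d - 60 mm, 5 mm above the board's top when up. Value: how far it is pressed down (m), 0 up, 0.005 flush; 0.4 N to start, 1.4 N to hold flush. The plate presses it down when dropped over the heads; it springs up behind the plate's -x edge when the plate is within 2 mm of home, and so locks it.
- oat_jar: Bystander, not to be moved: clear storage jar with a round bamboo lid, part filled with oats, 88 mm diameter, 144 mm tall; origin at the centre of its underside, z up.
- bowl: Bystander, not to be moved: blue ceramic bowl, 110 mm diameter, 50 mm tall; origin at the centre of its underside, z up.
- tea_tin: Bystander, not to be moved: green round tea tin, 72 mm diameter, 90 mm tall; origin at the centre of its underside, z up.
- mug: Bystander, not to be moved: white ceramic mug with handle, 76 mm diameter, 85 mm tall; origin at the centre of its underside, z up.
Things that resemble listed ones, but are neither listed nor needed, are in the scene too. Of the things like the rack, leave any that is orange; of the rest the smaller one is meant.

How it is judged:
On the way:
1. the foot plate is down over the screw heads, on the board, with the catch pressed down under it (x of rack in the frame of mount between -0.016 and 0.031 m and y of rack in the frame of mount between -0.005 and 0.005 m and angle between the x axis of rack and the x axis of mount, either way round below 0.1 rad and z of rack in the frame of mount below 0.0235 m and value of joint catch above 0.0025 m), for 0.1 s.
At the end, for the whole second after the job is handed in: The rack is released, at rest and flat on the board (within 1.5 mm of its top, tilt under 0.02 rad), origin 3 to 31 mm from the board's centre along +x and within 5 mm across, x axes alike within 0.1 rad, and the red catch is up again behind the plate (joint under 1 mm) (x of rack in the frame of mount between -0.016 and 0.031 m and y of rack in the frame of mount between -0.005 and 0.005 m and angle between the x axis of rack and the x axis of mount, either way round below 0.1 rad and x of rack in the frame of mount above 0.003 m and z of rack in the frame of mount between 0.0185 and 0.0215 m and angle between rack's own z axis and vertical below 0.02 rad and value of joint catch below 0.001 m and linear speed of rack below 0.01 m/s and contact force between rack and the fingers below 0.05 N); the robot touches nothing.
It fails at once if the rack is pressed on the board, screws or catch with more than 60 N (contact force between rack and mount above 60 N).
It fails at once if the rack is tipped more than 0.5 rad (angle between rack's own z axis and vertical above 0.5 rad).
It fails at once if the jar, bowl, tin or mug is moved more than 20 mm (distance of any of oat_jar, bowl, tea_tin, mug from where it was at the start of the episode above 0.02 m).
It also fails if it takes over 72 s, if anything falls off the work surface, if the arm or the gripper's body presses on something with over 40 N, if the wrist force passes 120 N, or if a joint passes its speed limit or range.

## Working session

There is one attempt and no reset: what is moved stays moved. The work goes in short steps, Python scripts to look and compute and a tool call to move; the robot and the scene stay as the last step left them, time stands still between calls to the robot, and variables do not carry over. Pictures are saved under pics/ and viewed, and the job is handed in when it is done.

Besides the shell and the picture viewer there is one more tool, called after ">>>" in YAML: its name, and indented under it one key for each argument. step_arm: Moves the arm, as the interface text tells. Its arguments: {"type":"object","properties":{"plan":{"type":"array","items":{"type":"array","items":{"type":"number"}}},"force":{"type":"number"}},"required":["plan"]}

```bash
mkdir -p pics; ls; python3 - <<'E'
from cell import robot
import cv2
print(robot.read_state(), robot.tcp_to_grasp)
for n in("scene","side"):
    cv2.imwrite(f"pics/{n}0.png",robot.snapshot(n)[:,:,::-1])
for n in("scene","side","wrist"): print(robot.camera_info(n))
E
```

```text
pics
{'clock': 0.0, 'joints': array([-1.21620344,  0.53722045, -0.00443691,  1.53890161,  0.00264971,
        1.06729772, -0.07122012]), 'joint_vel': array([ 2.49362338e-05,  2.89575171e-04, -1.80421825e-03, -1.32254880e-03,
       -5.79068974e-05,  1.56177655e-04, -5.81984495e-04]), 'joint_efforts': array([-5.48404132e-04, -5.83411860e+01,  1.04840934e+00, -2.59092557e+01,
        1.23322522e-02,  9.72970709e-03, -3.08421500e-05]), 'eef_pos': array([0.26528029, 0.59268626, 0.23036685]), 'ee_rot': array([ 0.69144649,  0.14701169,  0.69159153, -0.14829185]), 'force': array([0.92187196, 0.33680972, 0.12562632]), 'ft_torque': array([0.02442607, 0.04632647, 0.02485492]), 'opening': 0.08537795466249454} 0.0187
{'fovy': 49.37235949064732, 'cx': 322.1418630086122, 'cy': 202.91894506683704, 'D': array([-0.1141749,  0.       ,  0.       ,  0.       ,  0.       ]), 'R': array([[-0.4948622 ,  0.86891975, -0.00948001],
       [ 0.64033919,  0.357264  , -0.67994717],
       [-0.58743266, -0.34255057, -0.73319982]]), 't': array([ 0.47763313, -0.21925612,  1.82373558])}
{'fovy': 54.79054181152259, 'cx': 320.44500186334255, 'cy': 195.27635640497553, 'D': array([0.00285428, 0.        , 0.        , 0.        , 0.        ]), 'R': array([[-0.99437015, -0.10565459, -0.00806956],
       [-0.07479753,  0.75381803, -0.65281215],
       [ 0.07505558, -0.64853333, -0.75747685]]), 't': array([0.51329834, 0.28401218, 0.86379149])}
{'fovy': 66.52285892755128, 'cx': 317.92624306806687, 'cy': 196.29857313087425, 'D': array([-0.00768061,  0.        ,  0.        ,  0.        ,  0.        ]), 'mount': array([[ 3.25092806e-04, -3.10373689e-01,  9.50614574e-01,
        -1.42312448e-01],
       [ 9.99999911e-01, -1.53042726e-04, -3.91949822e-04,
         1.60065330e-03],
       [ 2.67135558e-04,  9.50614617e-01,  3.10373612e-01,
        -7.98292184e-02],
       [ 0.00000000e+00,  0.00000000e+00,  0.00000000e+00,
         1.00000000e+00]])}
```

View pics/scene0.png

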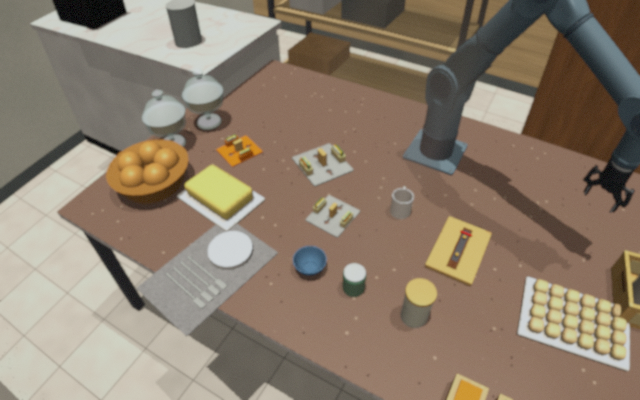

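View pics/side0.png

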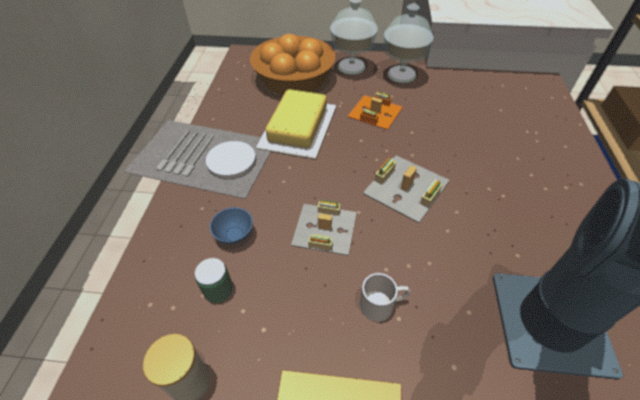

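```bash
cat > h.py <<'E'
import numpy as np, cv2
from cell import robot
from scipy.spatial.transform import Rotation as Rn
def K(ci): 
    f=200/np.tan(np.radians(ci['fovy']/2)); return np.array([[f,0,ci['cx']],[0,f,ci['cy']],[0,0,1.]])
def pose(n,st=None):
    ci=robot.camera_info(n)
    if n!='wrist': return K(ci),ci['D'],ci['R'],ci['t']
    st=st or robot.read_state()
    q=st['ee_rot']; T=np.eye(4);T[:3,:3]=Rn.from_quat([q[1],q[2],q[3],q[0]]).as_matrix();T[:3,3]=st['eef_pos']
    C=np.linalg.inv(T@ci['mount']); return K(ci),ci['D'],C[:3,:3],C[:3,3]
def proj(P,X):
    k,d,R,t=P; return cv2.projectPoints(np.asarray(X,float).reshape(-1,3),cv2.Rodrigues(R)[0],t,k,d)[0][:,0]
def onz(P,uv,z):
    k,d,R,t=P; n=cv2.undistortPoints(np.asarray(uv,float).reshape(-1,1,2),k,d)[:,0]
    D=np.c_[n,np.ones(len(n))]@R; c=-R.T@t; return c+D*((z-c[2])/D[:,2])[:,None]
def crop(img,x,y,w,h,s,name): cv2.imwrite(name,cv2.resize(img[y:y+h,x:x+w,::-1],None,fx=s,fy=s,interpolation=cv2.INTER_CUBIC))
E
python3 - <<'E'
from h import *
a=robot.snapshot('scene'); s=robot.snapshot('side')
np.save('a.npy',a);np.save('s.npy',s)
crop(a,280,130,100,110,5,'pics/c1.png');crop(a,410,200,110,100,6,'pics/c2.png');crop(s,270,140,200,130,4,'pics/c3.png')
for n in('scene','side'):
  for t in('rack','mount','catch','rack_grip','oat_jar','bowl','tea_tin','mug'):
    for m in robot.masks_of(n,t):
      ys,xs=np.nonzero(m['mask']); c=np.array([xs.mean(),ys.mean()]); print(n,t,round(m['score'],2),m['box'],c.round(1),onz(pose(n),c,0.02 if t in('mount','catch') else 0)[0].round(3), len(xs))
E
```

```text
scene rack 0.88 [218.0, 134.1, 42.7, 30.9] [237.7 150.1] [ 0.401 -0.734  0.   ] 933
scene rack 0.67 [295.4, 142.8, 58.6, 39.5] [323.4 163.7] [ 0.301 -0.373  0.   ] 1447
scene mount 0.63 [422.5, 217.7, 67.2, 67.2] [458.7 250.8] [0.476 0.25  0.02 ] 2729
scene catch 0.29 [389.7, 190.6, 26.1, 28.5] [401.  202.2] [ 0.364 -0.008  0.02 ] 566
scene rack_grip 0.95 [295.2, 145.8, 57.9, 40.0] [323. 164.] [ 0.303 -0.373  0.   ] 1501
scene rack_grip 0.81 [308.3, 196.0, 50.1, 38.5] [332.1 215.1] [ 0.527 -0.208  0.   ] 1285
scene rack_grip 0.57 [217.5, 133.9, 45.5, 34.7] [237.9 150.1] [ 0.401 -0.734  0.   ] 951
scene oat_jar 0.93 [398.3, 279.6, 37.9, 51.8] [417.4 302.9] [0.716 0.199 0.   ] 1290
scene tea_tin 0.75 [340.8, 263.8, 24.6, 34.3] [353.9 279.8] [ 0.736 -0.013  0.   ] 695
scene mug 0.69 [387.5, 188.3, 26.7, 31.2] [400.6 202.7] [ 0.348 -0.013  0.   ] 619
side rack 0.84 [346.5, 93.8, 56.3, 37.3] [375.9 110.7] [ 0.396 -0.736  0.   ] 1181
side rack 0.75 [367.0, 158.0, 80.3, 63.0] [405.9 187.8] [ 0.304 -0.376  0.   ] 3211
side rack 0.64 [291.5, 201.6, 65.7, 53.0] [325.2 227.8] [ 0.525 -0.209  0.   ] 2581
side mount 0.7 [276.6, 370.8, 124.3, 29.2] [333.9 387.7] [0.469 0.19  0.02 ] 2828
side rack_grip 0.82 [289.9, 201.8, 66.8, 57.1] [324.8 227.8] [ 0.527 -0.208  0.   ] 2582
side rack_grip 0.65 [349.9, 93.2, 51.8, 32.7] [375.8 110.5] [ 0.397 -0.737  0.   ] 1184
side rack_grip 0.59 [364.9, 154.6, 83.3, 72.3] [405.9 187.6] [ 0.304 -0.376  0.   ] 3315
side oat_jar 0.8 [145.3, 333.9, 66.6, 66.1] [176.9 367.9] [0.798 0.181 0.   ] 3181
side bowl 0.69 [211.8, 208.2, 40.2, 34.0] [231.3 224.9] [ 0.78  -0.193  0.   ] 1239
side tea_tin 0.83 [195.5, 256.2, 40.2, 44.5] [213.7 280.4] [ 0.78  -0.025  0.   ] 1252
side mug 0.92 [358.8, 271.4, 49.2, 56.6] [380.2 296.2] [ 0.377 -0.024  0.   ] 1615
```

View pics/c1.png

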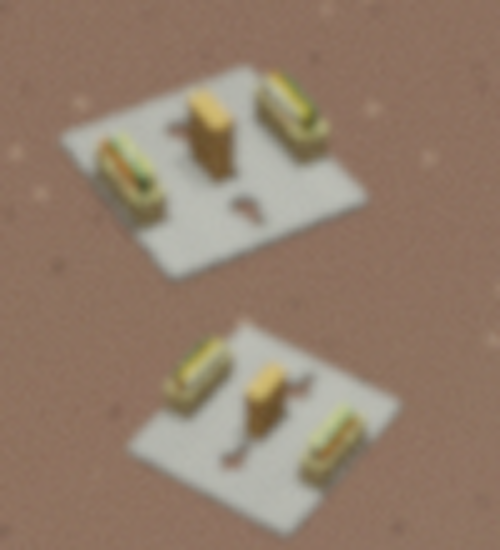

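View pics/c2.png

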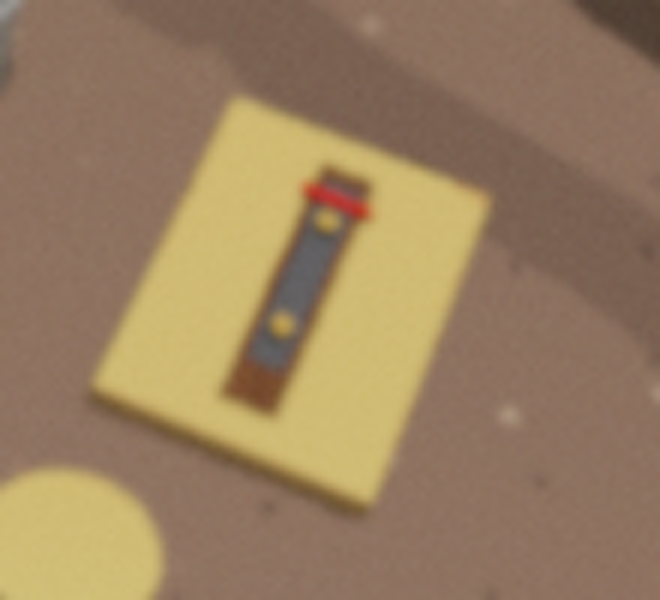

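View pics/c3.png

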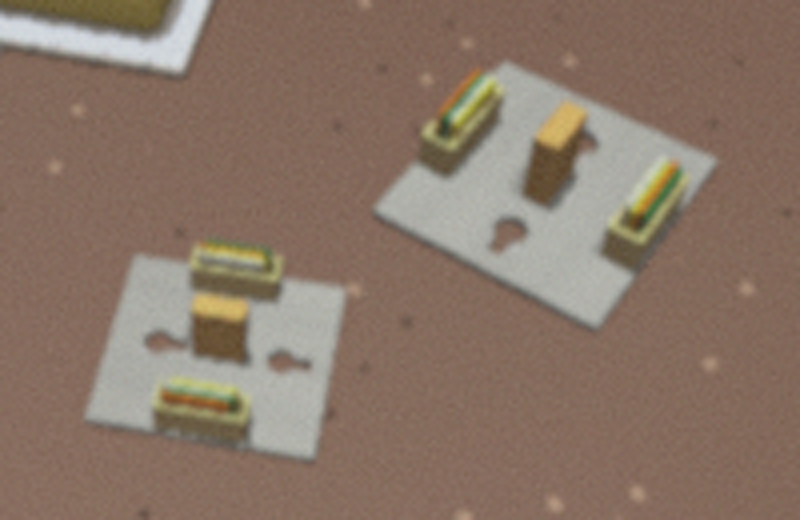

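```bash
python3 - <<'E'
from h import *
from scipy.optimize import least_squares
def cr(p,x,y,s): return (np.array(p,float)+.5)/s-.5+[x,y]
def fit(obs,x0):
    def res(q):
        c,s=np.cos(q[2]),np.sin(q[2]); R=np.array([[c,-s,0],[s,c,0],[0,0,1]]); r=[]
        for n,X,uv in obs: r.append((proj(pose(n),np.array(X)@R.T+[q[0],q[1],0])-uv).ravel())
        return np.concatenate(r)
    o=least_squares(res,x0); print(o.x.round(4),np.degrees(o.x[2]).round(2)); print(o.fun.reshape(-1,2).round(1).tolist()); return o.x
# rack, side: TL,TR,BR,BL : image right = -x, image down=+y
Xc=[[.075,-.07,.005],[-.075,-.07,.005],[-.075,.07,.005],[.075,.07,.005]]
sd=cr([(135,255),(347,288),(315,460),(85,420)],270,140,4)
Xk=[[.042,0,.005],[-.042,0,.005]]; sk=cr([(162,341),(288,361)],270,140,4)
# scene: top(250,320)... 
sc=cr([(128,447),(245,320),(402,404),(290,535)],280,130,5)
fit([('side',Xc,sd),('side',Xk,sk),('scene',Xc,sc)],[.52,-.21,.0])
fit([('side',Xc,sd),('side',Xk,sk)],[.52,-.21,.0]); fit([('scene',Xc,sc)],[.52,-.21,.0])
b=cr([(238,95),(490,200),(370,508),(92,393)],410,200,6)
Xb=[[-.12,-.08,.02],[-.12,.08,.02],[.12,.08,.02],[.12,-.08,.02]]
q=fit([('scene',Xb,b)],[.476,.25,.1])
h=onz(pose('scene'),cr([(328,218),(284,323)],410,200,6),.0315)
c,s=np.cos(q[2]),np.sin(q[2])
print(h, (h[:,:2]-q[:2])@np.array([[c,-s],[s,c]]))
E
```

```text
[ 0.5259 -0.2054 -0.0977] -5.6
[[0.3, 0.2], [0.1, 0.2], [0.2, -0.3], [0.4, -0.1], [-0.5, 0.3], [-1.2, 0.3], [-0.1, -0.4], [0.1, 0.4], [0.1, -0.7], [-0.3, -0.6]]
[ 0.5256 -0.2057 -0.0986] -5.65
[[0.4, 0.1], [0.2, 0.1], [0.3, -0.3], [0.5, -0.2], [-0.4, 0.2], [-1.1, 0.2]]
[ 0.5272 -0.2045 -0.0963] -5.52
[[-0.1, -0.0], [0.1, 0.7], [0.2, -0.4], [-0.2, -0.2]]
[ 0.4634  0.2487 -0.0048] -0.28
[[-0.7, 0.7], [0.5, -0.0], [0.4, 0.2], [-0.2, -0.8]]
[[0.41446383 0.24752294 0.0315    ]
 [0.49851626 0.24832718 0.0315    ]] [[-0.04896416 -0.0014482 ]
 [ 0.0350834  -0.00023809]]
```

```bash
cat >> h.py <<'E'
def tool():
    st=robot.read_state();q=st['ee_rot'];return st,Rn.from_quat([q[1],q[2],q[3],q[0]]).as_matrix()
def plan(xyz,yaw):
    # yaw: desired world heading of tool y (mod pi)
    st,R=tool(); y=R[:,1]; cur=np.arctan2(y[1],y[0]); d=(yaw-cur+np.pi/2)%np.pi-np.pi/2
    print('pos',st['eef_pos'].round(4),'t',st['clock'],'F',st['force'].round(2),'op',st['opening']); print('R',R.round(3).tolist()); print('toolshift mm',(R.T@(np.array(xyz)-st['eef_pos'])*1e3).round(1),'tool turn about x',-d)
E
python3 - <<'E'
from h import *
plan([.40,.249,.24],np.pi/2-.005)
print(robot.read_state()['joints'])
E
```

```text
pos [0.2655 0.5933 0.2313] t 1.0 F [ 0.57  0.22 -0.36] op 0.08512374219827429
R [[0.0, 0.408, 0.913], [0.0, 0.913, -0.408], [-1.0, 0.0, 0.0]]
toolshift mm [  -8.7 -259.3  263.4] tool turn about x -0.4157391951829168
[-1.21623389  0.53638586 -0.00440113  1.53789861  0.00261494  1.06728154
 -0.07122147]
```

>>> step_arm:
  plan:
    - [85, 0, -20, 20, 0]
    - [85, 0, -28, 28, 0]
    - [85, 0, -28, 28, 0]
    - [85, 0, -28, 28, 0]
    - [85, 0, -28, 28, 0]
    - [85, 0, -28, 28, 0]
    - [85, 0, -28, 28, 0]
    - [85, 0, -28, 28, 0]
    - [85, 0, -28, 28, -0.138]
    - [85, 0, -15, 15, -0.138]
    - [85, 0, 0, 0, -0.138]
    - [85, 0, 0, 0, 0]

```text
clock: 2.2
eef_pos: [0.3992, 0.2517, 0.2315]
ee_rot: [0.707, 0.003, 0.707, -0.002]
force: [-0.3, 0.7, 0.2]
opening: 0.0851
```

```bash
python3 - <<'E'
from h import *
plan([.42,.249,.24],np.pi/2-.005)
st=robot.read_state(); print(st['joints'])
im=robot.snapshot('wrist'); P=pose('wrist',st); np.save('w1.npy',im)
for m in robot.masks_of('wrist','mount')+robot.masks_of('wrist','catch'): print(m['score'],m['box'])
cv2.imwrite('pics/w1.png',im[:,:,::-1])
print(proj(P,[[.4634-.049,.249,.0315],[.4634+.035,.249,.0315]]))
E
```

```text
pos [0.3992 0.2517 0.2315] t 2.2 F [-0.25  0.66  0.23] op 0.0851103554990114
R [[0.0, 0.007, 1.0], [0.0, 1.0, -0.007], [-1.0, 0.0, 0.0]]
toolshift mm [-8.5 -2.6 20.8] tool turn about x -0.002343490510523516
[-0.6924191   0.23173506  0.03989087  1.99663081 -0.01173451  0.91286299
  0.91702965]
0.95 [244.2, 114.8, 141.7, 180.1]
0.54 [296.1, 158.3, 36.4, 6.3]
0.52 [4.6, 380.3, 30.1, 16.4]
[[314.35680402 182.05111369]
 [315.11391241 246.94518876]]
```

View pics/w1.png

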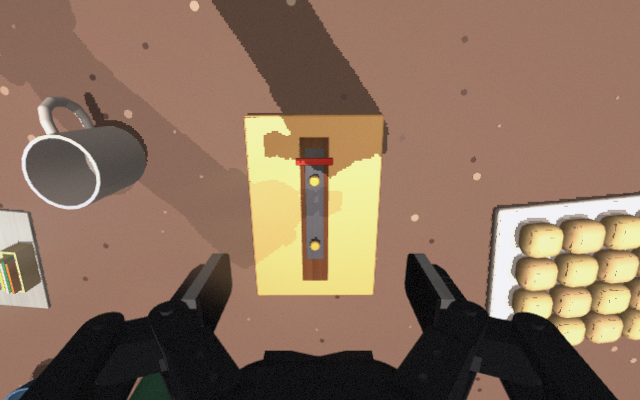

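```bash
python3 - <<'E'
from h import *
im=np.load('w1.npy'); crop(im,235,105,160,200,4,'pics/w1c.png')
# heads: yellow inside dark slot
hsv=cv2.cvtColor(im,cv2.COLOR_RGB2HSV)
m=np.zeros(im.shape[:2],np.uint8); m[165:262,303:327]=((hsv[165:262,303:327,1]>100)&(hsv[165:262,303:327,2]>120)&(hsv[165:262,303:327,0]>18)).astype(np.uint8)
n,l,s,c=cv2.connectedComponentsWithStats(m); print(s,c)
P=pose('wrist')
for i in range(1,n):
  if s[i,4]>20: print(onz(P,c[i],.0315))
E
```

```text
[[     0      0    640    400 255846]
 [   309    176     11     11     84]
 [   310    241     10     10     70]] [[319.50320505 199.49358208]
 [313.9047619  180.77380952]
 [314.5        245.42857143]]
[[0.41205299 0.24960862 0.0315    ]]
[[0.49542534 0.24923403 0.0315    ]]
```

View pics/w1c.png

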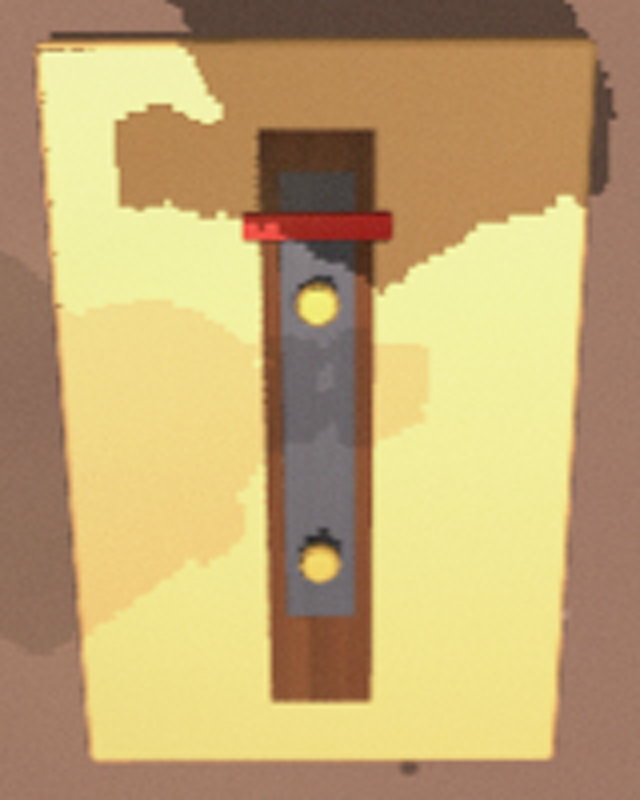

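>>> step_arm:
  plan:
    - [85, 0, -25, 7, 0]
    - [85, 0, -43, 7, 0]
    - [85, 0, -43, 7, 0]
    - [85, 0, -43, 7, 0]
    - [85, 0, -43, 7, 0]
    - [85, 0, -43, 7, 0]
    - [85, 0, -43, 7, 0]
    - [85, 0, -43, 7, 0]
    - [85, 0, -43, 6, 0]
    - [85, 0, -43, 5, 0]
    - [85, 0, -43, 5, 0]
    - [85, 0, 0, 0, 0.09]

```text
clock: 3.55
eef_pos: [0.4676, -0.2094, 0.2318]
ee_rot: [0.707, 0.036, 0.706, -0.039]
force: [0.2, 0.7, -0.1]
opening: 0.0848
```

>>> step_arm:
  plan:
    - [85, 0, 0, 0, 0]

```text
clock: 3.65
eef_pos: [0.4678, -0.2037, 0.2311]
ee_rot: [0.706, 0.036, 0.706, -0.036]
force: [0.8, 0.5, 0.3]
opening: 0.0847
```

```bash
python3 - <<'E'
from h import *
plan([.526,-.205,.05],np.pi/2-.098)
st=robot.read_state(); print(st['joints'])
im=robot.snapshot('wrist'); P=pose('wrist',st); np.save('w2.npy',im)
for m in robot.masks_of('wrist','rack'): print(m['score'],m['box'])
cv2.imwrite('pics/w2.png',im[:,:,::-1])
E
```

```text
pos [ 0.4678 -0.2037  0.2311] t 3.65 F [0.79 0.5  0.28] op 0.08469328728812124
R [[-0.0, 0.101, 0.995], [-0.0, 0.995, -0.101], [-1.0, -0.0, -0.0]]
toolshift mm [181.1   4.6  58.1] tool turn about x -0.003008194507445605
[ 0.01664523  0.30858489  0.37196935  1.9218619  -0.13710703  0.93579838
  1.92399545]
0.76 [39.8, 0.0, 212.2, 144.7]
0.72 [265.1, 148.8, 111.1, 114.5]
```

View pics/w2.png

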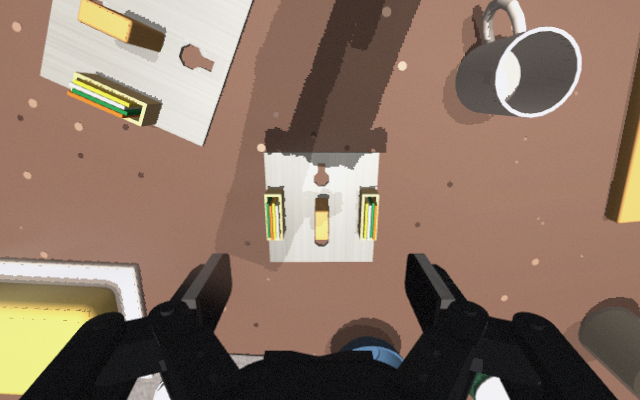

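```bash
python3 - <<'E'
from h import *
im=np.load('w2.npy'); crop(im,250,140,140,135,5,'pics/w2c.png')
E
```

```text
(no output)
```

View pics/w2c.png

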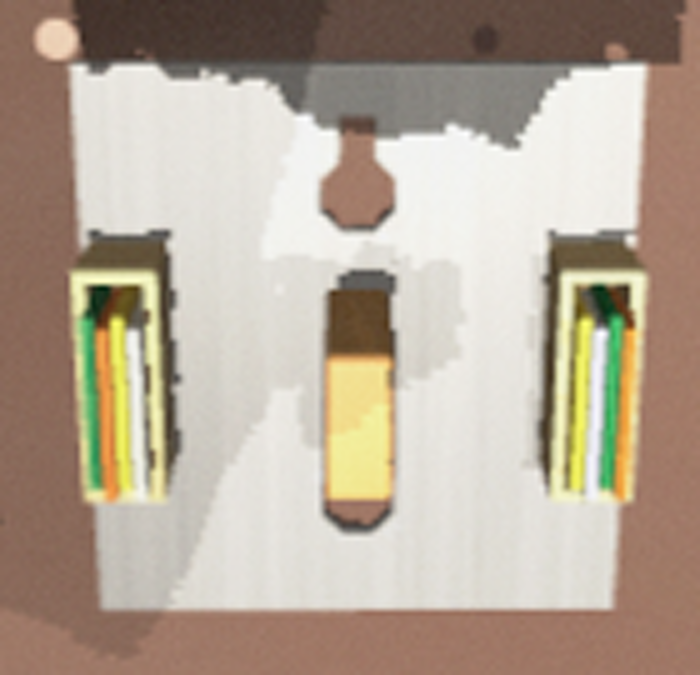

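```bash
python3 - <<'E'
from h import *
from scipy.optimize import least_squares
cr=lambda p:(np.array(p,float)+.5)/5-.5+[250,140]
# robot has not moved since w2: use held pose
P=pose('wrist')
X=[[-.075,-.07,.005],[-.075,.07,.005],[.075,.07,.005],[.075,-.07,.005],[-.042,0,.003],[-.018,-.008,.055],[-.018,.008,.055],[.018,.008,.055],[.018,-.008,.055]]
uv=cr([(70,63),(647,63),(614,609),(101,609),(358,188),(327,355),(393,355),(393,500),(326,500)])
def res(q):
    c,s=np.cos(q[2]),np.sin(q[2]);R=np.array([[c,-s,0],[s,c,0],[0,0,1]])
    return (proj(P,np.array(X)@R.T+[q[0],q[1],q[3]])-uv).ravel()
o=least_squares(res,[.526,-.205,-.098,0]);print(o.x,o.fun.reshape(-1,2).round(1).tolist())
plan([o.x[0],o.x[1],.08],np.pi/2+o.x[2])
E
```

```text
[ 5.27520290e-01 -2.01605235e-01 -9.33300038e-02 -1.06654177e-04] [[0.0, -0.2], [-0.1, -0.3], [-0.2, -0.2], [-0.0, -0.1], [0.0, 0.7], [-0.5, -0.1], [0.6, -0.1], [0.3, 0.1], [-0.2, 0.2]]
pos [ 0.468  -0.2017  0.2311] t 3.75 F [-0.87  0.58  0.63] op 0.08488450894201185
R [[-0.0, 0.094, 0.996], [0.001, 0.996, -0.094], [-1.0, 0.001, -0.0]]
toolshift mm [151.1   5.6  59.3] tool turn about x -0.0005167281648117417
```

>>> step_arm:
  plan:
    - [40, 20, 0, 15, 0.005]
    - [40, 40, 0, 25, 0]
    - [40, 40, 0, 19, 0]
    - [40, 20, 0, 0, 0]
    - [40, 0, 0, 0, 0]
    - [40, 0, 0, 0, 0]

```text
clock: 4.35
eef_pos: [0.5266, -0.2081, 0.1118]
ee_rot: [0.706, 0.035, 0.706, -0.035]
force: [0.2, -0.1, 0.0]
opening: 0.0405
```

```bash
python3 - <<'E'
from h import *
plan([.527,-.204,.018],np.pi/2-.098)
E
```

```text
pos [ 0.5266 -0.2081  0.1118] t 4.35 F [ 0.18 -0.08  0.02] op 0.040475732560867915
R [[-0.0, 0.1, 0.995], [0.0, 0.995, -0.1], [-1.0, 0.0, -0.0]]
toolshift mm [93.8  4.1  0.1] tool turn about x -0.0017546074571965775
```

>>> step_arm:
  plan:
    - [40, 15, 4, 0, 0]
    - [40, 0, 0, 0, 0]
    - [40, 0, 0, 0, 0]

```text
clock: 4.65
eef_pos: [0.5274, -0.2051, 0.0978]
ee_rot: [0.707, 0.036, 0.706, -0.036]
force: [0.5, 0.3, -0.3]
opening: 0.0402
```

```bash
python3 - <<'E'
from h import *
plan([.527,-.204,.018],np.pi/2-.098)
im=robot.snapshot('wrist');cv2.imwrite('pics/w3.png',im[:,:,::-1])
E
```

```text
pos [ 0.5274 -0.2051  0.0978] t 4.65 F [ 0.53  0.29 -0.3 ] op 0.04024379760002802
R [[0.002, 0.101, 0.995], [-0.0, 0.995, -0.101], [-1.0, -0.0, 0.002]]
toolshift mm [79.8  1.  -0.6] tool turn about x -0.003160315471784747
```

View pics/w3.png

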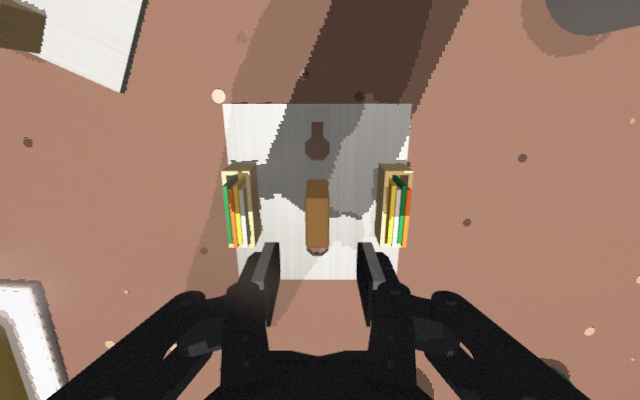

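>>> step_arm:
  plan:
    - [40, 25, 0, 0, 0]
    - [40, 25, 0, 0, 0]
    - [40, 20, 0, 0, 0]
    - [40, 9, 0, 0, 0]
    - [40, 0, 0, 0, 0]
    - [40, 0, 0, 0, 0]
  force: 60

```text
clock: 5.3
eef_pos: [0.5275, -0.2055, 0.0184]
ee_rot: [0.707, 0.036, 0.706, -0.036]
force: [0.1, -0.1, -0.1]
opening: 0.0399
```

>>> step_arm:
  plan:
    - [10, 0, 0, 0, 0]
    - [10, 0, 0, 0, 0]
    - [10, 0, 0, 0, 0]
    - [10, 0, 0, 0, 0]
    - [10, 0, 0, 0, 0]
    - [10, 0, 0, 0, 0]
  force: 60

```text
clock: 5.9
eef_pos: [0.5278, -0.2055, 0.0185]
ee_rot: [0.707, 0.036, 0.705, -0.036]
force: [-1.2, -1.1, 7.6]
opening: 0.0155
```

>>> step_arm:
  plan:
    - [10, -10, 0, 0, 0]
    - [10, -20, 0, 0, 0]
    - [10, -30, 0, 0, 0]
    - [10, -30, 0, 0, 0]
    - [10, -30, 0, 0, -0.045]
    - [10, -10, 0, 0, -0.048]
    - [10, 0, 0, 0, 0]

```text
clock: 6.6
eef_pos: [0.5274, -0.2053, 0.1491]
ee_rot: [0.708, 0.003, 0.706, -0.003]
force: [1.2, -0.5, -5.3]
opening: 0.0153
```

```bash
python3 - <<'E'
from h import *
ci=robot.camera_info('wrist')
R=np.array([[0,.007,1],[0,1,-.007],[-1,0,0]]);T=np.eye(4);T[:3,:3]=R;T[:3,3]=[.3992,.2517,.2315]
C=np.linalg.inv(T@ci['mount']);P=(K(ci),ci['D'],C[:3,:3],C[:3,3])
print(onz(P,[[313.9,180.8],[314.5,245.4]],.0315))
print(onz(P,(np.array([(37,43),(595,43),(553,759),(92,760)])+.5)/4-.5+[235,105],.02))
plan([.4545,.249,.14],np.pi/2-.005)
st=robot.read_state()
im=robot.snapshot('wrist');cv2.imwrite('pics/w4.png',im[:,:,::-1])
E
```

```text
[[0.412764   0.24835316 0.0315    ]
 [0.49609511 0.2481532  0.0315    ]]
[[0.33918176 0.17030695 0.02      ]
 [0.34033001 0.32713416 0.02      ]
 [0.57688989 0.32686213 0.02      ]
 [0.57616036 0.1694781  0.02      ]]
pos [ 0.5274 -0.2053  0.1491] t 6.6 F [ 1.2  -0.45 -5.25] op 0.015258889825358236
R [[0.003, 0.008, 1.0], [-0.0, 1.0, -0.008], [-1.0, -0.0, 0.003]]
toolshift mm [  8.7 453.7 -76.8] tool turn about x -0.003486885983412069
```

View pics/w4.png

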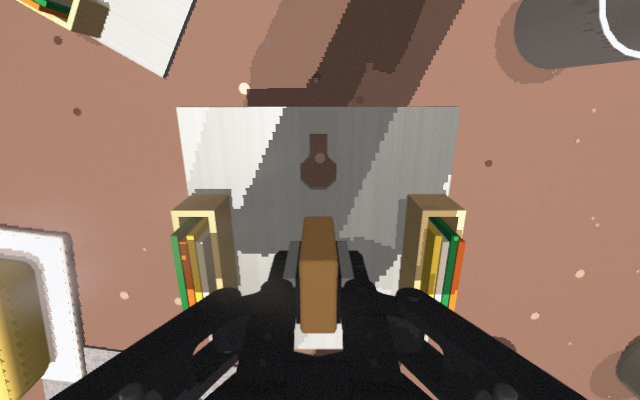

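>>> step_arm:
  plan:
    - [10, 0, 20, -5, 0]
    - [10, 0, 40, -7, 0]
    - [10, 0, 44, -7, 0]
    - [10, 0, 44, -7, 0]
    - [10, 0, 44, -7, 0]
    - [10, 0, 44, -7, 0]
    - [10, 0, 44, -7, 0]
    - [10, 0, 44, -7, 0]
    - [10, 0, 44, -7, 0]
    - [10, 0, 44, -6, 0]
    - [10, 0, 30, -5, 0]
    - [10, 0, 12, 0, 0]

```text
clock: 7.85
eef_pos: [0.4562, 0.2534, 0.1459]
ee_rot: [0.706, 0.002, 0.708, -0.001]
force: [-0.8, 0.7, -5.2]
opening: 0.0156
```

>>> step_arm:
  plan:
    - [10, 20, 0, 0, 0]
    - [10, 30, 0, 0, 0]
    - [10, 0, 0, 0, 0]
    - [10, 0, 0, 0, 0]

```text
clock: 8.25
eef_pos: [0.4581, 0.2482, 0.0967]
ee_rot: [0.706, 0.003, 0.708, -0.004]
force: [0.7, -0.3, -4.4]
opening: 0.0154
```

```bash
python3 - <<'E'
from h import *
plan([.4548,.248,.1],np.pi/2-.005)
st=robot.read_state()
im=robot.snapshot('wrist');cv2.imwrite('pics/w5.png',im[:,:,::-1])
P=pose('wrist',st);print(proj(P,[[.4128,.2483,.0315]]))
crop(im,240,60,160,180,4,'pics/w5c.png')
E
```

```text
pos [0.4581 0.2482 0.0967] t 8.25 F [ 0.67 -0.26 -4.41] op 0.015436244784880981
R [[-0.002, 0.01, 1.0], [-0.002, 1.0, -0.01], [-1.0, -0.002, -0.002]]
toolshift mm [-3.3 -0.3 -3.3] tool turn about x -0.0053450818605853545
[[315.42029441 149.24420311]]
```

View pics/w5.png

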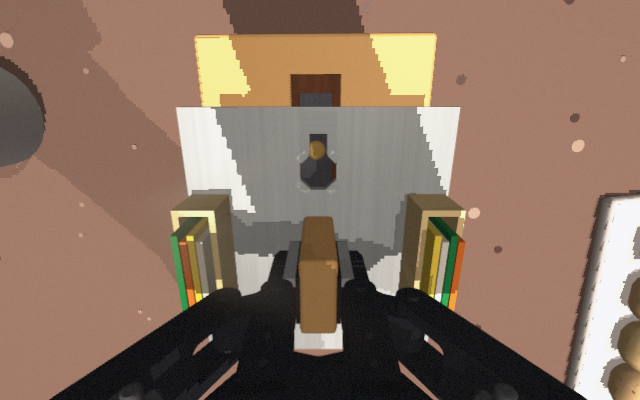

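View pics/w5c.png

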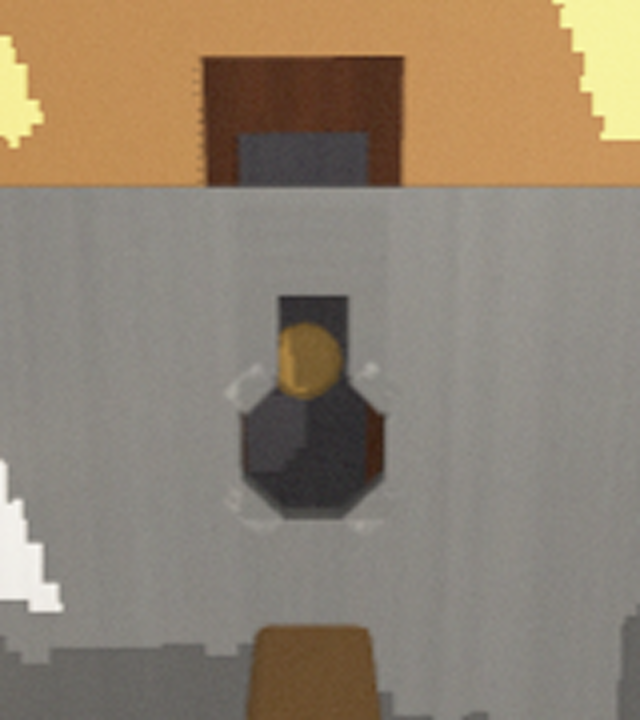

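```bash
python3 - <<'E'
from h import *
st=dict(eef_pos=np.array([.4581,.2482,.0967]),ee_rot=np.array([0.7062,0.0028,0.708,-0.0042]))
# use exact rotation from current (held) state
s2=robot.read_state();print(s2['eef_pos'],s2['ee_rot'])
P=pose('wrist',dict(eef_pos=st['eef_pos'],ee_rot=s2['ee_rot']))
cr=lambda p:(np.array(p,float)+.5)/4-.5+[240,60]
print('head',onz(P,cr([(311,360)]),.0315))
zt=.0783+.005
print('hole L,R,slotend, bottom',onz(P,cr([(242,445),(384,445),(313,296),(313,518)]),zt))
print('edge ends',onz(P,[(177.5,107),(460,107)],zt))
print('upright top',onz(P,[(304,217),(333,217),(337,331),(301,331)],zt+.05))
E
```

```text
[0.45907068 0.24890447 0.09765195] [ 0.70704537  0.00337857  0.70715008 -0.00376752]
head [[0.41316878 0.24970113 0.0315    ]]
hole L,R,slotend, bottom [[0.41567144 0.24077058 0.0833    ]
 [0.41586147 0.25933637 0.0833    ]
 [0.39655517 0.2502541  0.0833    ]
 [0.42572976 0.24994992 0.0833    ]]
edge ends [[0.38288504 0.18139836 0.0833    ]
 [0.384321   0.32020584 0.0833    ]]
upright top [[0.42150979 0.24485568 0.1333    ]
 [0.42161946 0.25567179 0.1333    ]
 [0.4740033  0.25764829 0.1333    ]
 [0.47385155 0.24228118 0.1333    ]]
```

>>> step_arm:
  plan:
    - [10, 10, 0, -3, 0.003]
    - [10, 18, 0, 0, 0]
    - [10, 9, 0, 0, 0]
    - [10, 0, 0, 0, 0]
    - [10, 0, 0, 0, 0]
    - [10, 0, 0, 0, 0]

```text
clock: 8.9
eef_pos: [0.4564, 0.2498, 0.061]
ee_rot: [0.708, 0.004, 0.707, -0.004]
force: [-0.2, 0.0, -5.5]
opening: 0.0154
```

```bash
python3 - <<'E'
from h import *
st=robot.read_state()
im=robot.snapshot('wrist')
print(st['eef_pos'],st['ee_rot'],st['force'])
for _ in range(3): print(robot.read_state()['eef_pos'])
np.save('w6.npy',im)
crop(im,240,60,160,180,4,'pics/w6c.png')
s=robot.snapshot('side');crop(s,230,280,200,120,4,'pics/s6.png')
E
```

```text
[0.45642528 0.24982281 0.06099751] [ 0.70751781  0.00449762  0.70667003 -0.00397395] [-0.23053467  0.00628755 -5.45307459]
[0.45640148 0.24984809 0.06101737]
[0.45640148 0.24984809 0.06101737]
[0.45640148 0.24984809 0.06101737]
```

View pics/w6c.png

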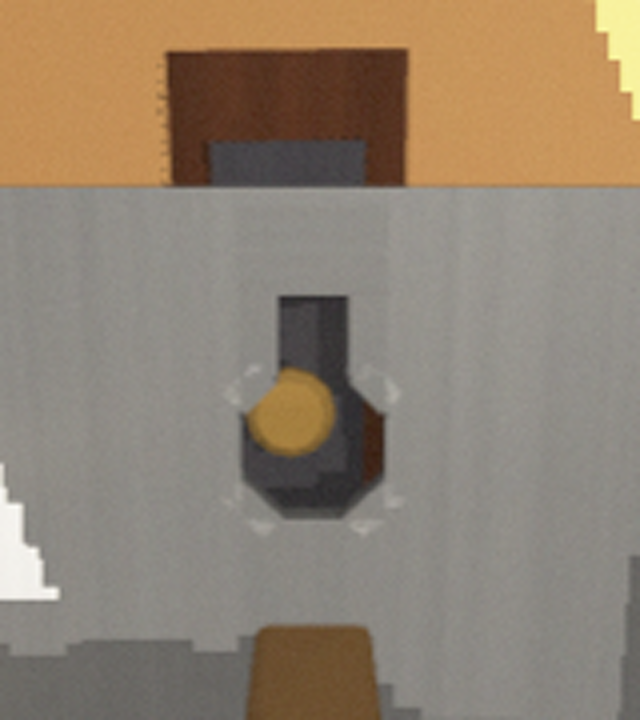

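```bash
python3 - <<'E'
from h import *
st=dict(eef_pos=np.array([.4564,.2498,.0610]),ee_rot=np.array([0.70751781,0.00449762,0.70667003,-0.00397395]))
P=pose('wrist',st)
cr=lambda p:(np.array(p,float)+.5)/4-.5+[240,60]
print('head',onz(P,cr([(291,412)]),.0315), 'w', onz(P,cr([(247,412),(336,412)]),.0315))
for zt in(.0465,.045):
  a=onz(P,cr([(242,445),(384,445),(313,296),(313,518)]),zt); print(zt,a[1,1]-a[0,1],'ctr',(a[2,0]+.02+a[3,0]-.0095)/2,(a[0,1]+a[1,1])/2)
print('slot in board x edges',onz(P,cr([(165,50),(408,48),(172,184),(406,184)]),.02))
E
```

```text
head [[0.41302846 0.24862654 0.0315    ]] w [[0.41295007 0.24233542 0.0315    ]
 [0.41310823 0.25506079 0.0315    ]]
0.0465 0.01868967077385461 ctr 0.41492909525655103 0.2517487143481554
0.045 0.018868559474913033 ctr 0.41524130756532635 0.2517451531577616
slot in board x edges [[0.36387053 0.23171762 0.02      ]
 [0.36402893 0.26564181 0.02      ]
 [0.38184207 0.23183845 0.02      ]
 [0.3822588  0.26556374 0.02      ]]
```

View pics/s6.png

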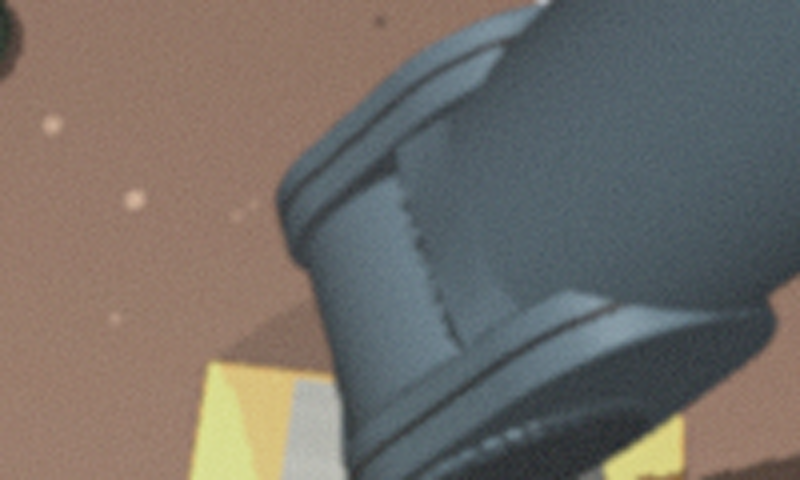

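>>> step_arm:
  plan:
    - [10, 2, -3, -2, -0.006]
    - [10, 2, 0, 0, 0]
    - [10, 0, 0, 0, 0]
    - [10, 0, 0, 0, 0]
    - [10, 0, 0, 0, 0]

```text
clock: 9.5
eef_pos: [0.4538, 0.2466, 0.0563]
ee_rot: [0.707, 0.002, 0.707, -0.002]
force: [0.9, 0.3, -5.6]
opening: 0.0155
```

```bash
cat > look.py <<'E'
import sys
from h import *
st=robot.read_state(); im=robot.snapshot('wrist'); P=pose('wrist',st); print(st['eef_pos'],st['force'].round(1))
crop(im,240,60,160,180,4,sys.argv[1])
hsv=cv2.cvtColor(im,cv2.COLOR_RGB2HSV); m=((hsv[...,1]>100)&(hsv[...,2]>100)&(hsv[...,0]>12)&(hsv[...,0]<32)).astype(np.uint8)
w=np.zeros_like(m); w[130:192,298:338]=m[130:192,298:338]
n,l,s,c=cv2.connectedComponentsWithStats(w)
cr=lambda p:(np.array(p,float)+.5)/4-.5+[240,60]
zt=st['eef_pos'][2]-.0155
a=onz(P,cr([(242,445),(384,445),(313,296),(313,518)]),zt); h=np.array([(a[2,0]+.02+a[3,0]-.0095)/2,(a[0,1]+a[1,1])/2])
for i in range(1,n):
  if s[i,4]>60: b=onz(P,c[i],.0315)[0,:2]; print(s[i],c[i],'head',b,'hole',h,'move mm',((b-h)*1e3).round(1))
E
python3 look.py pics/w7c.png
```

```text
[0.45384175 0.24663364 0.0563138 ] [ 0.9  0.3 -5.6]
[307 158  23  23 391] [318.21994885 168.74168798] head [0.41298771 0.24849064] hole [0.41256896 0.24830459] move mm [0.4 0.2]
```

View pics/w7c.png

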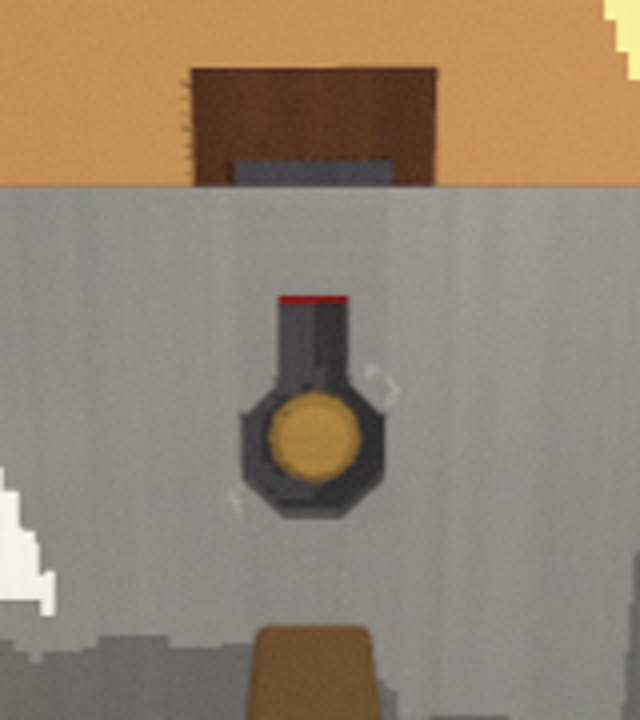

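>>> step_arm:
  plan:
    - [10, 3, 0, 0, 0]
    - [10, 3, 0, 0, 0]
    - [10, 3, 0, 0, 0]
    - [10, 0, 0, 0, 0]
    - [10, 0, 0, 0, 0]

```text
clock: 10.05
eef_pos: [0.4537, 0.2465, 0.0471]
ee_rot: [0.707, 0.002, 0.707, -0.002]
force: [-0.2, 0.2, -5.3]
opening: 0.0152
```

```bash
python3 look.py pics/w8c.png
```

```text
[0.45369121 0.24646888 0.04714375] [-0.2  0.2 -5.3]
[307 161  24  24 431] [318.49651972 172.76102088] head [0.41291553 0.24846183] hole [0.41241586 0.24813784] move mm [0.5 0.3]
```

View pics/w8c.png

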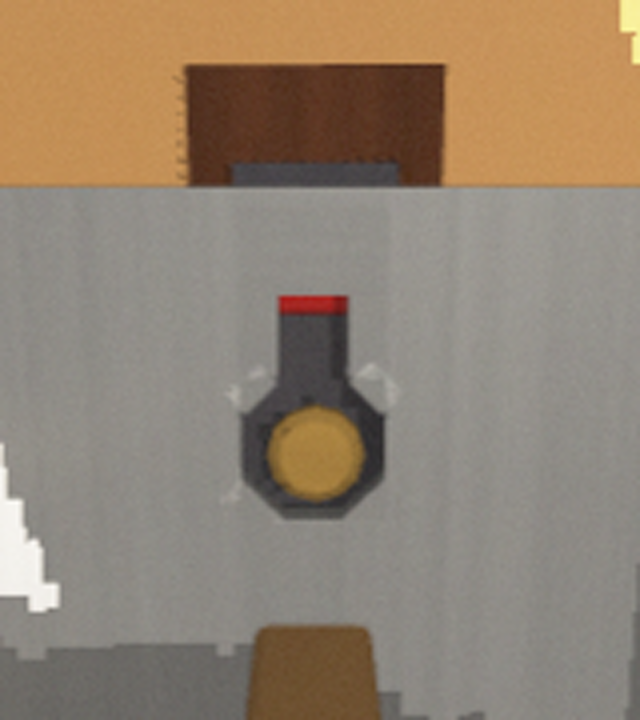

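>>> step_arm:
  plan:
    - [10, 2, 0.3, 0.5, 0]
    - [10, 2, 0, 0, 0]
    - [10, 2, 0, 0, 0]
    - [10, 0, 0, 0, 0]
    - [10, 0, 0, 0, 0]

```text
clock: 10.6
eef_pos: [0.4542, 0.2468, 0.0412]
ee_rot: [0.707, 0.002, 0.707, -0.002]
force: [-0.4, -0.1, -5.5]
opening: 0.0154
```

>>> step_arm:
  plan:
    - [10, 1, 0, 0, 0]
    - [10, 1, 0, 0, 0]
    - [10, 0, 0, 0, 0]
    - [10, 0, 0, 0, 0]

```text
clock: 11.0
eef_pos: [0.4542, 0.2469, 0.0393]
ee_rot: [0.707, 0.002, 0.707, -0.002]
force: [-0.3, 0.5, -4.7]
opening: 0.0153
```

>>> step_arm:
  plan:
    - [10, 1, 0, 0, 0]
    - [10, 0, 0, 0, 0]
    - [10, 0, 0, 0, 0]

```text
clock: 11.3
eef_pos: [0.4542, 0.2469, 0.0385]
ee_rot: [0.707, 0.002, 0.707, -0.002]
force: [-1.6, -1.1, 1.9]
opening: 0.0152
```

>>> step_arm:
  plan:
    - [10, 0.3, 0, 0, 0]
    - [10, 0, 0, 2, 0]
    - [10, 0, 0, 2, 0]
    - [10, 0, 0, 1, 0]
    - [10, 0, 0, 0, 0]

```text
clock: 11.8
eef_pos: [0.458, 0.2472, 0.0385]
ee_rot: [0.706, 0.002, 0.708, -0.002]
force: [-6.7, -0.8, 10.3]
opening: 0.0151
```

```bash
python3 look.py pics/w9c.png
```

```text
[0.45804845 0.24723389 0.03848617] [-6.7 -0.8 10.3]
[305 156  26  26 494] [317.1194332  168.71659919] head [0.41309713 0.24852117] hole [0.41675963 0.2488828 ] move mm [-3.7 -0.4]
```

View pics/w9c.png

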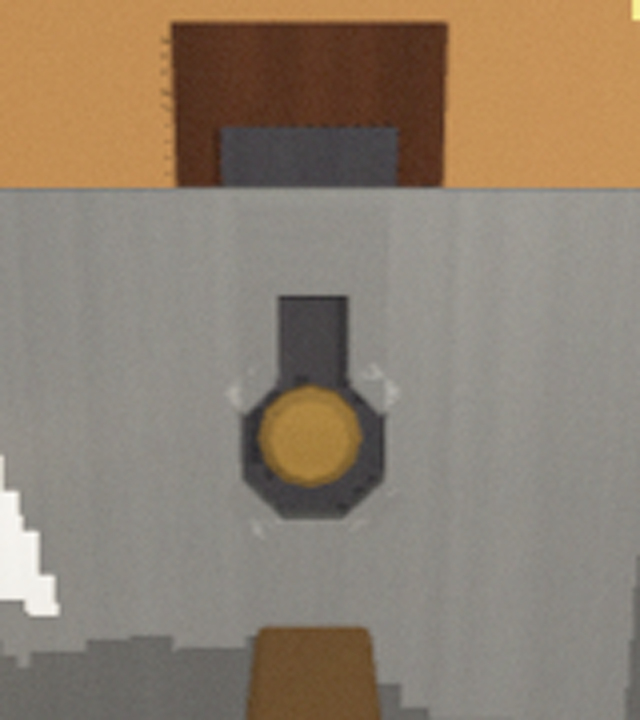

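>>> step_arm:
  plan:
    - [10, 0, -0.3, 2, 0]
    - [10, 0, 0, 2, 0]
    - [10, 0, 0, 2, 0]
    - [10, 0, 0, 0, 0]

```text
clock: 12.25
eef_pos: [0.4644, 0.2472, 0.0385]
ee_rot: [0.707, 0.002, 0.708, -0.001]
force: [-6.2, -0.6, 7.8]
opening: 0.0157
```

>>> step_arm:
  plan:
    - [10, 0, 0, 2, 0]
    - [10, 0, 0, 1, 0]
    - [10, 0, 0, 0, 0]

```text
clock: 12.55
eef_pos: [0.4672, 0.2472, 0.0385]
ee_rot: [0.706, 0.002, 0.708, -0.002]
force: [-6.1, 0.2, 9.6]
opening: 0.0147
```

```bash
python3 look.py pics/w10c.png
```

```text
[0.46723002 0.24718665 0.03853952] [-6.1  0.2  9.6]
[305 138  25  26 507] [317.         150.53846154] head [0.41316101 0.24846376] hole [0.42594434 0.2488333 ] move mm [-12.8  -0.4]
```

View pics/w10c.png

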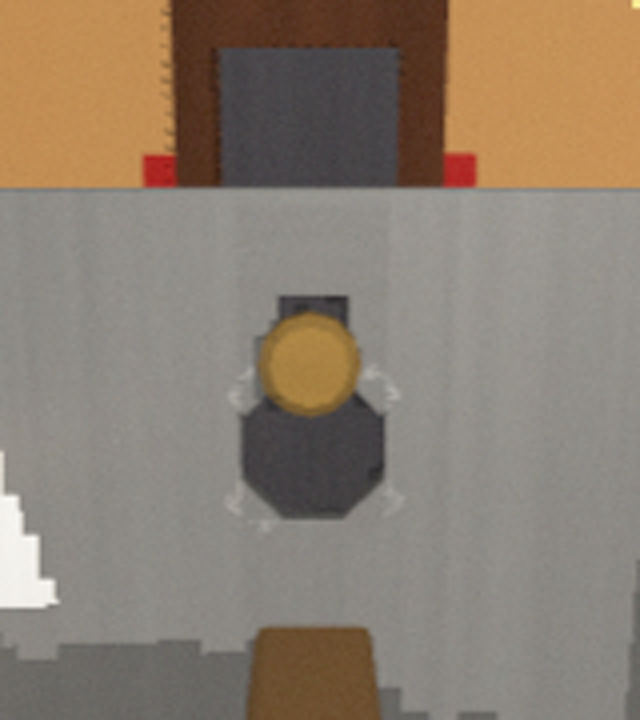

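>>> step_arm:
  plan:
    - [10, 0, 0, 1.5, 0]
    - [10, 0, 0, 1, 0]
    - [10, 0, 0, 0, 0]

```text
clock: 12.9
eef_pos: [0.4697, 0.2472, 0.0385]
ee_rot: [0.706, 0.002, 0.708, -0.002]
force: [-7.0, -0.3, 9.0]
opening: 0.0153
```

>>> step_arm:
  plan:
    - [10, 0, 0, 1, 0]
    - [10, 0, 0, 0.5, 0]
    - [10, 0, 0, 0, 0]

```text
clock: 13.2
eef_pos: [0.4709, 0.2472, 0.0385]
ee_rot: [0.706, 0.002, 0.708, -0.001]
force: [-7.5, 0.4, 9.9]
opening: 0.0155
```

>>> step_arm:
  plan:
    - [10, 0, 0, 0.5, 0]
    - [10, 0, 0, 0.5, 0]
    - [10, 0, 0, 0, 0]

```text
clock: 13.5
eef_pos: [0.4719, 0.2472, 0.0385]
ee_rot: [0.706, 0.002, 0.708, -0.001]
force: [-7.0, 0.3, 9.4]
opening: 0.0151
```

```bash
python3 look.py pics/w11c.png
```

```text
[0.47189392 0.24721503 0.03852275] [-7.   0.3  9.4]
[305 130  25  25 506] [316.92885375 141.46837945] head [0.41339208 0.24847307] hole [0.43060495 0.24885285] move mm [-17.2  -0.4]
```

View pics/w11c.png

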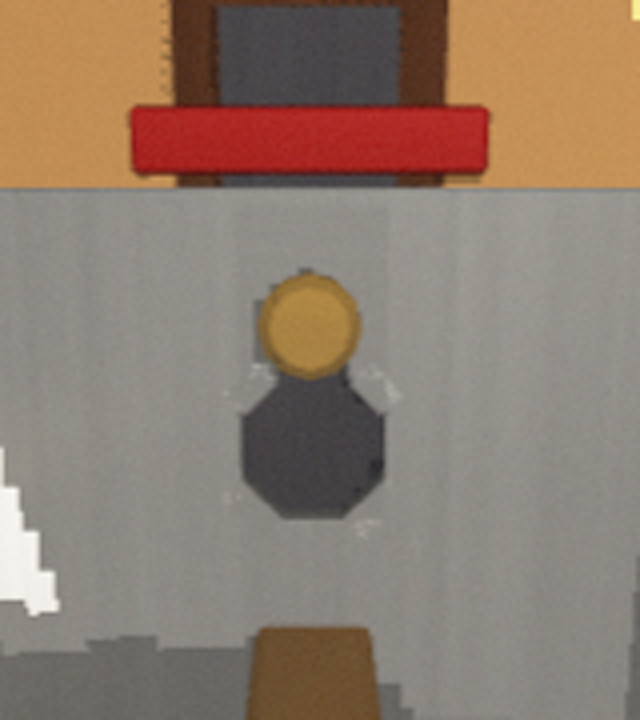

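>>> step_arm:
  plan:
    - [10, 0, 0, 0.5, 0]
    - [10, 0, 0, 0, 0]
    - [10, 0, 0, 0, 0]

```text
clock: 13.85
eef_pos: [0.4723, 0.2472, 0.0385]
ee_rot: [0.706, 0.002, 0.708, -0.001]
force: [-7.2, -0.6, 10.7]
opening: 0.0152
```

>>> step_arm:
  plan:
    - [10, 0, 0, 0.4, 0]
    - [10, 0, 0, 0, 0]
    - [10, 0, 0, 0, 0]

```text
clock: 14.15
eef_pos: [0.4723, 0.2472, 0.0385]
ee_rot: [0.706, 0.002, 0.708, -0.002]
force: [-8.9, -0.1, 12.0]
opening: 0.0155
```

>>> step_arm:
  plan:
    - [10, -0.4, 0, -0.7, 0]
    - [10, 0, 0, 0, 0]
    - [38, 0, 0, 0, 0]
    - [38, 0, 0, 0, 0]
    - [38, 0, 0, 0, 0]
    - [38, 0, 0, 0, 0]
    - [38, 0, 0, 0, 0]

```text
clock: 14.85
eef_pos: [0.4737, 0.2464, 0.0384]
ee_rot: [0.707, 0.002, 0.707, -0.002]
force: [-0.3, 0.5, 0.0]
opening: 0.0378
```

>>> step_arm:
  plan:
    - [38, -10, 0, 0, 0]
    - [38, -25, 0, 0, 0]
    - [38, -40, 0, 0, 0]
    - [38, -45, 0, 0, 0]
    - [38, -45, 0, -10, 0]
    - [38, -25, 0, -20, 0]
    - [38, 0, 0, -20, 0]
    - [38, 0, 0, 0, 0]
    - [38, 0, 0, 0, 0]

```text
clock: 15.75
eef_pos: [0.4236, 0.2467, 0.2288]
ee_rot: [0.707, 0.002, 0.707, -0.002]
force: [0.9, -0.0, -0.8]
opening: 0.0378
```

```bash
python3 - <<'E'
from h import *
st=robot.read_state();im=robot.snapshot('wrist');cv2.imwrite('pics/w12.png',im[:,:,::-1]);crop(im,240,80,150,180,4,'pics/w12c.png')
s=robot.snapshot('scene');crop(s,250,160,270,190,3,'pics/a12.png')
E
```

```text
(no output)
```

View pics/w12.png

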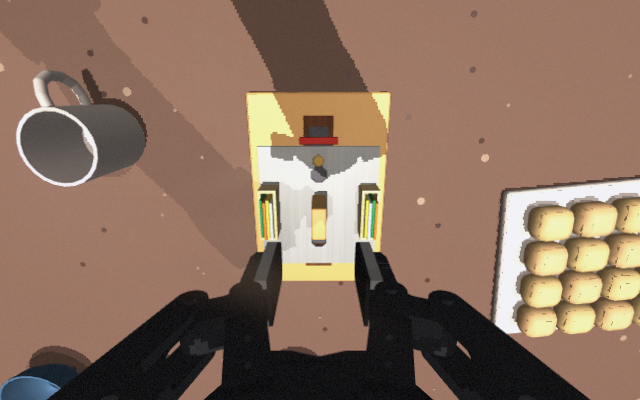

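View pics/w12c.png

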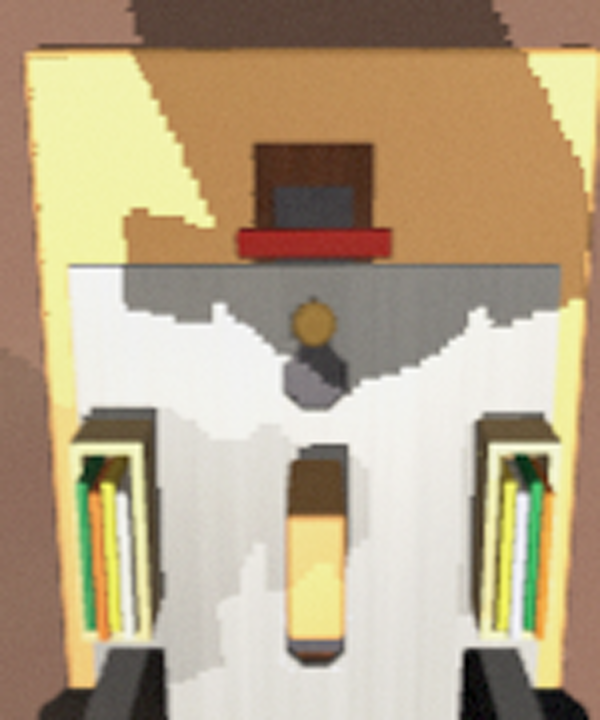

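View pics/a12.png

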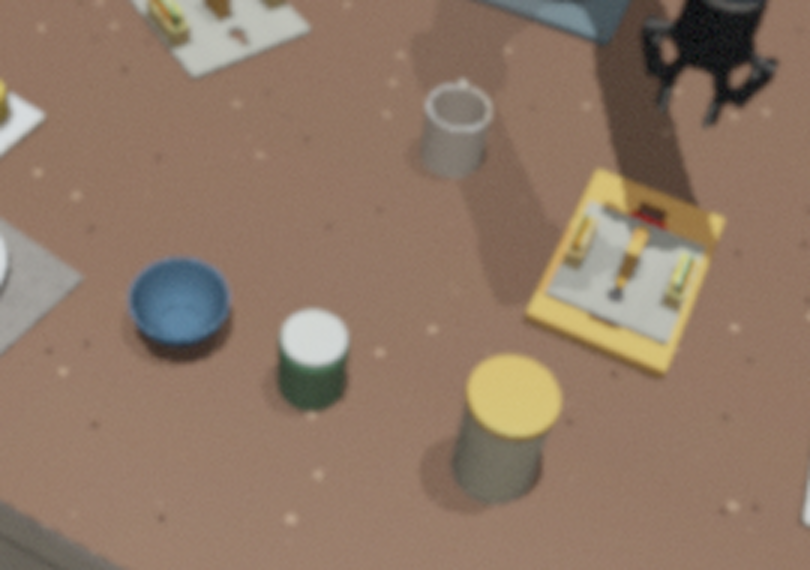

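```bash
python3 - <<'E'
from cell import robot
print(robot.sign_off())
E
```

```text
the job is handed in; nothing more can be done
None
```

The tea sachet rack is locked on the mounting board, the gripper has let go and backed off, and I have handed the job in. No verdict was reported.

- **Which rack:** Of the three in the scene picture, I took the smaller grey one at (333, 214). The larger grey one at (323, 163) and the orange one at (240, 150) were left alone.
- **Fitting:** I gripped the upright and lined the -x keyhole up over its screw head with the wrist camera, to about 0.5 mm. Then I lowered the plate until it touched the board, with the TCP 20 mm above its height at the grasp, which matches the board's thickness.
- **Sliding:** It slid home at about 6–7 N with about 10 N pressing down. At the end of the travel it stopped moving while the push rose to 9 N. The peak pressing force seen was about 18 N, counting the rack's weight.
- **Last checks:**
  - The wrist picture shows the red catch fully up behind the plate's edge, the screw at the end of its slot, and the plate flat and square on the board.
  - The wrist force is near zero, the gripper is clear, and the jar, bowl, tin and mug look where they were in the scene picture (judged by eye).
- **Disagreements:** The screw positions from the scene and wrist cameras differed by about 2 mm, and the wrist camera read about 1.5 mm off sideways against the TCP. I corrected for this by aligning the hole and the screw in the same picture. I did not check the final rack height or tilt separately, beyond the pictures and the TCP height. The side camera's view of the board was blocked by the arm.

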